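Put each lid on its own pan before the cookware goes back in the cupboard

TASK

Put each of the four lids on its own pan, so that every pan is properly closed: the black glass lid on the brown saucepan, the steel lid on the steel pot, the cream lid on the cream pot and the red lid on the red pot. Set the lids down gently rather than dropping them, leave the pans about where they stand, and do not knock over or push aside the blue cup or the pepper mill that stand among them.

Things in the scene. Friction and masses are not known exactly. Their poses are not given: they have to be found in the camera images.
- black_lid: Black glass lid with steel rim, largest; 0.34 kg, 170 mm across. Lies handle up. Origin: centre of its underside. Upward: an 8 mm step, 138 mm wide, that enters the pan's mouth; a brim, 8-12 mm, that rests on the rim; dome to 18 mm. Black knob, 34 mm across, 26-44 mm above the origin: grip from above, any yaw, TCP 41 mm up. Seated on the brown saucepan: origin 8 mm below the rim.
- steel_lid: Stainless steel lid; 0.24 kg, 150 mm across. Lies handle up. Origin: centre of its underside. Upward: an 8 mm step, 118 mm wide, that enters the pan's mouth; a brim, 8-12 mm, that rests on the rim; dome to 18 mm. Arch handle, 12 mm bar along x, 56 mm long, centre 40 mm up: grip across it (close along the lid's y), TCP 41 mm up. Seated on the steel pot: origin 8 mm below the rim.
- cream_lid: Cream enamel lid; 0.34 kg, 130 mm across. Lies handle up. Origin: centre of its underside. Upward: an 8 mm step, 98 mm wide, that enters the pan's mouth; a brim, 8-12 mm, that rests on the rim; dome to 18 mm. Brass knob, 34 mm across, 26-44 mm above the origin: grip from above, any yaw, TCP 41 mm up. Seated on the cream pot: origin 8 mm below the rim.
- red_lid: Red enamel lid, the smallest; 0.28 kg, 110 mm across. Lies handle up. Origin: centre of its underside. Upward: an 8 mm step, 78 mm wide, that enters the pan's mouth; a brim, 8-12 mm, that rests on the rim; dome to 18 mm. Steel knob, 34 mm across, 26-44 mm above the origin: grip from above, any yaw, TCP 41 mm up. Seated on the red pot: origin 8 mm below the rim.
- saucepan: Brown non-stick saucepan with a long black handle, the largest pan. Open, empty, standing loose, 160 mm across at the rim and 80 mm high, wall 4 mm (mouth 152 mm). Origin: centre of its underside, z up. The handle runs along its x axis, to 225 mm from the origin, a little below the rim, and points more or less away from the robot; 0.9 kg.
- steel_pot: Stainless steel pot with two wire side handles. Open, empty, standing loose, 140 mm across at the rim and 74 mm high, wall 4 mm (mouth 132 mm). Origin: centre of its underside, z up. The handles are at +y and -y, to 96 mm from the origin, 10 mm or more below the rim; 0.8 kg.
- cream_pot: Cream enamel pot with two ear handles. Open, empty, standing loose, 120 mm across at the rim and 66 mm high, wall 4 mm (mouth 112 mm). Origin: centre of its underside, z up. The ears are at +y and -y, to 80 mm from the origin, 8 mm or more below the rim; 1.0 kg.
- red_pot: Small red enamel pot with two ear handles, the smallest pan. Open, empty, standing loose, 100 mm across at the rim and 56 mm high, wall 4 mm (mouth 92 mm). Origin: centre of its underside, z up. The ears are at +y and -y, to 70 mm from the origin, 8 mm or more below the rim; 0.9 kg.
- cup: Blue ceramic cup without handle, 60 mm across, 85 mm high, standing loose among the cookware; a bystander. Origin: centre of its underside.
- mill: Dark wooden pepper mill, 52 mm across, 118 mm high, standing loose among the cookware, the tallest thing there; a bystander. Origin: centre of its underside.

How it is judged (in metres and radians):
At the end, for the whole second after the job is handed in: Each lid lies on its own pan, its step inside the mouth: lid and pan centres within 12 mm of each other, lid origin 8 mm below the pan's rim within 3 mm, lid and pan level within 0.06 rad, all at rest (below 0.02 m/s) and let go (horizontal distance between black_lid and saucepan below 0.012 m and z of black_lid in the frame of saucepan between 0.069 and 0.075 m and angle between each of black_lid, saucepan, steel_lid, steel_pot, cream_lid, cream_pot, red_lid, red_pot's own z axis and vertical below 0.06 rad and linear speed of each of black_lid, saucepan, steel_lid, steel_pot, cream_lid, cream_pot, red_lid, red_pot below 0.02 m/s and horizontal distance between steel_lid and steel_pot below 0.012 m and z of steel_lid in the frame of steel_pot between 0.063 and 0.069 m and horizontal distance between cream_lid and cream_pot below 0.012 m and z of cream_lid in the frame of cream_pot between 0.055 and 0.061 m and horizontal distance between red_lid and red_pot below 0.012 m and z of red_lid in the frame of red_pot between 0.045 and 0.051 m); the robot touches nothing.
It fails at once if a lid is dropped (loose of the fingers and moving faster than 0.6 m/s, a fall of about 18 mm) ((linear speed of black_lid above 0.6 m/s and contact force between the fingers and black_lid below 0.05 N) or (linear speed of steel_lid above 0.6 m/s and contact force between the fingers and steel_lid below 0.05 N) or (linear speed of cream_lid above 0.6 m/s and contact force between the fingers and cream_lid below 0.05 N) or (linear speed of red_lid above 0.6 m/s and contact force between the fingers and red_lid below 0.05 N)).
It fails at once if a pan is shoved more than 40 mm from where it stood (distance of any of saucepan, steel_pot, cream_pot, red_pot from where it was at the start of the episode above 0.04 m).
It fails at once if the blue cup or the pepper mill is knocked over or pushed more than 30 mm (distance of any of cup, mill from where it was at the start of the episode above 0.03 m or angle between any of cup, mill's own z axis and vertical above 0.5 rad).
It also fails if it takes over 112 s, if anything falls off the work surface, if the arm or the gripper's body presses on something with over 40 N, if the wrist force passes 120 N, or if a joint passes its speed limit or range.

ROBOT

A 6-joint arm with a two-finger parallel gripper is mounted at the origin on the work surface. World frame = base frame: x ahead of the robot, y to its left, z up, the work surface at z = 0. Lengths are in mm, angles in rad, forces in N, time in s.
With the tool pointing down it reaches from about 300 to 775 mm from the base axis. Payload 14.6 kg.
Tool frame: the origin (TCP) lies between the finger pads, 19 mm behind the fingertips; this is the grasp point; z points along the fingers, y is the line along which they close (so a half turn about z gives the same grasp; the last joint's range is limited). The gripper opens to 94 mm and grips with 3 to 60 N. Pads are 16 mm wide; open, the fingers measure 119 mm over their backs; the gripper's body (75 mm by 177 mm) begins 78 mm behind the grasp point.
Start: joints at [-1.236, 0.3, 1.521, -0, 1.321, -0.067], TCP at [215.084, -506.19, 224.246] pointing down, gripper open.
Joint ranges: [-3.03, 3.03], [-0.79, 2.21], [0.23, 2.52], [-1.04, 4.18], [0, 3.07], [-2.55, 2.55]. Speed limits (rad/s): [2.22, 2.22, 2.57, 3.14, 3.14, 3.14].

INTERFACE

Orientations are given as [roll, pitch, yaw] about the fixed x, y, z axes, in that order (R = Rz(yaw) Ry(pitch) Rx(roll)).
In Python, from cell import manip gives the robot as it stands.
- The arm moves only by the tool jog_arm, never from a script. Its argument "series" is a list of rows, each a list of 7 numbers: the shift along the world's x, y, z as a fraction of full scale, then the turn, a rotation vector about the world's x, y, z as a fraction of full scale, then the closure, from 0 (fully open) to 1 (shut). In form: [[dx, dy, dz, wx, wy, wz, fingers], ...]. A call has 1 to 8 rows; each row is the pose to reach, as a shift and turn from the pose commanded when the call began; what a row does not reach only later rows make up. Full scale, the value 1, is 120 mm for a shift and 90 degrees for a turn. A row lasts 1/12 s, in which the tool goes at most 41.7 mm and 7.16 degrees, less where a joint would pass 70% of its speed; a pose out of reach is approached as far as the arm can. A call with a number of a shift or a turn outside -1 to 1 is refused whole. A call with a gripper value outside its range is refused whole. The fingers move at their own pace and stop on an object; "grip_force" is the grip in N (left out, the last holds). Time passes only in rows, so rows that repeat a pose let the fingers close. It gives the time, the measured TCP pose, the force, the opening and the grip force at its end, in the units of the state.
- manip.read_state(): the state, without advancing time (a new reading comes with each control period).
- manip.camera(name): name is "side" or "top" or "wrist"; returns a dict with "frame" (420x560x3 uint8, red, green, blue), "vfov" (degrees; the focal length in pixels is half the picture's height over the tangent of half this angle, whatever the lens; pixels are square), "cx", "cy" (the principal point, pixels), "R" (3x3) and "t" (3): a world point X has camera coordinates R X + t; the wrist camera has in their place "hand_eye" (4x4, takes a point from camera to tool coordinates, whose origin is the TCP and whose axes are the flange's). Camera axes: x right, y down, z forward; pixel columns grow to the right and rows downward; lengths in mm; the calibration is good to about 2 mm. The wrist camera is an equidistant fisheye: a pixel r from the principal point sees the ray r / f radians off the axis. A picture is of the moment at which its call begins: read the wrist's pose just before it. There is no depth.
- manip.sign_off(): hands the job in; it is judged then, once.
The state is a dict: "clock": time; "joints": joint angles; "qd": joint speeds; "effort": joint torques, N m; "eef_pos": TCP position; "eef_rot": TCP orientation; "wrist_force": force on the tool from outside, world axes, zero at the start; "moment": the same for the moment, N m; "finger_gap": finger opening in mm; "finger_force": force on a finger pad.
Only numpy, scipy, OpenCV 4.12 (cv2) and the standard library are available. Lean on these libraries where they do the work, as an engineer would, in place of code of your own. Each camera call takes 0.05 s, during which the arm holds its last target. There are 200 camera calls.

## Working session

There is one attempt and no reset: what is moved stays moved. The work goes in short steps, Python scripts to look and compute and a tool call to move; the robot and the scene stay as the last step left them, time stands still between calls to the robot, and variables do not carry over. Pictures are saved under pics/ and viewed, at most 14 in all, crops included, and the job is handed in when it is done.

Besides the shell and the picture viewer there is one more tool, called after "Request:" by a JSON object that holds its "name" and its "arguments". jog_arm: Moves the arm, as the interface text tells. Its arguments: {"type":"object","properties":{"series":{"type":"array"},"grip_force":{"type":"number"}},"required":["series"]}

```bash
ls; mkdir -p pics; python3 - <<'E'
from cell import manip
import cv2
s=manip.read_state(); print({k:(v if not hasattr(v,'tolist') else v.tolist()) for k,v in s.items()})
for n in ("top","side"):
    c=manip.camera(n); print(n,{k:v for k,v in c.items() if k!='frame'})
    cv2.imwrite(f"pics/{n}0.png",c["frame"][:,:,::-1])
E
```

```text
pics
{'clock': 0.0, 'joints': [-1.2355964602782543, 0.30046771402114103, 1.5215839169793834, 1.8058210168223972e-05, 1.320661810818277, -0.06663345108208776], 'qd': [0.0005286940944536276, 9.891296518011051e-05, 6.155720762186952e-05, 0.001011806324021204, 0.0007565661468660716, -0.00028470844528273234], 'effort': [-0.00023667083951295353, -53.1808876991272, -35.27354121208191, 0.07080309558659792, 0.024448331678286195, -9.989089448936284e-05], 'eef_pos': [215.01617593307182, -505.97643224914145, 223.68696584996454], 'eef_rot': [-3.140475517194483, -9.207910794994945e-05, 0.40182878633522723], 'wrist_force': [-0.5703143035891951, 0.397462998360142, -0.5586406533725513], 'moment': [-0.02428042795316963, 0.026584689625483177, -0.0008646166761269253], 'finger_force': 0.0, 'finger_gap': 94.00808478470142}
top {'vfov': 46.081761027217226, 'cx': 280.34337034884595, 'cy': 215.7003154041124, 'R': array([[ 0.02409741, -0.99970256, -0.00375525],
       [-0.99677018, -0.02373854, -0.07671828],
       [ 0.07660632,  0.00559183, -0.99704574]]), 't': array([  -8.99912733,  529.29889383, 1373.52606045])}
side {'vfov': 45.57762342854846, 'cx': 276.6435173546208, 'cy': 209.89055692754724, 'R': array([[-0.74964906, -0.66183356,  0.00161889],
       [-0.50521609,  0.57066725, -0.64737593],
       [ 0.42753127, -0.48612265, -0.76216913]]), 't': array([ 395.24205376,  301.94703443, 1165.16025447])}
```

View pics/top0.png

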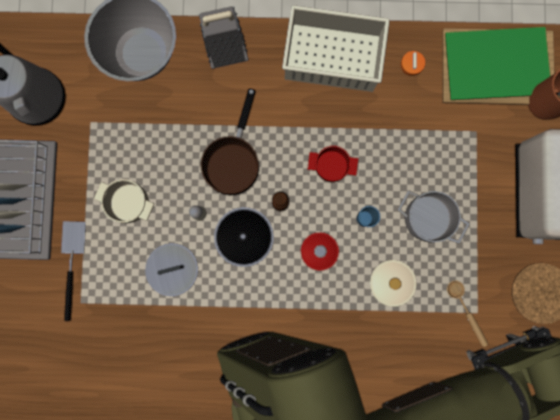

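View pics/side0.png

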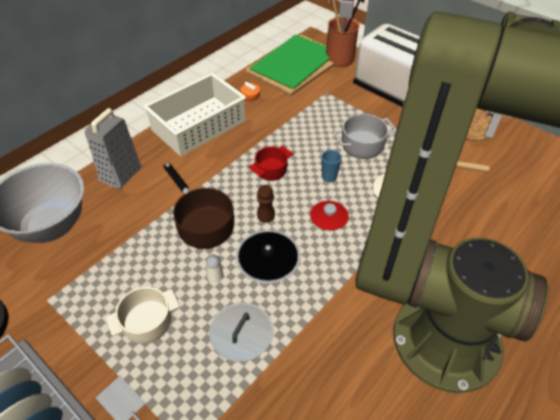

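The top view shows, in pixels: saucepan (230,165), steel pot (433,217), cream pot (127,202), red pot (333,164). The lids are black (243,237), steel (171,269), cream (393,284) and red (320,251); the cup is at (368,216) and the mill at (280,200). In the side view the arm hides the cream lid.

Next I'll fit circles to the rims in the top view.

```bash
cat > h.py <<'E'
import numpy as np, cv2
from scipy.spatial.transform import Rotation as Ro
from cell import manip
def snap(name):
    s=manip.read_state(); c=manip.camera(name); f=c["frame"]
    c["f"]=f.shape[0]/2/np.tan(np.radians(c["vfov"])/2)
    if name=="wrist":
        H=np.array(c["hand_eye"]); Rt=Ro.from_euler('xyz',s["eef_rot"]).as_matrix()
        c["Rcw"]=Rt@H[:3,:3]; c["o"]=Rt@H[:3,3]+s["eef_pos"]
    else:
        c["Rcw"]=c["R"].T; c["o"]=-c["R"].T@c["t"]
    c["name"]=name; return c
def ray(c,u,v):
    p=np.array([u-c["cx"],v-c["cy"]])/c["f"]; r=np.hypot(*p)
    if c["name"]=="wrist": d=np.array([*(p/max(r,1e-9)*np.sin(r)),np.cos(r)])
    else: d=np.array([*p,1.])
    return c["Rcw"]@d
def proj(c,X):
    q=c["Rcw"].T@(np.asarray(X,float)-c["o"])
    if c["name"]=="wrist":
        r=np.hypot(q[0],q[1]); th=np.arctan2(r,q[2]); p=q[:2]/max(r,1e-9)*th
    else: p=q[:2]/q[2]
    return p*c["f"]+[c["cx"],c["cy"]]
def plane(c,u,v,z):
    d=ray(c,u,v); return c["o"]+d*(z-c["o"][2])/d[2]
def tri(*obs):
    A=np.zeros((3,3));b=np.zeros(3)
    for c,u,v in obs:
        d=ray(c,u,v);d/=np.linalg.norm(d);P=np.eye(3)-np.outer(d,d);A+=P;b+=P@c["o"]
    return np.linalg.solve(A,b)
E
python3 - <<'E'
from h import *
c=snap("top"); f=c["frame"][:,:,::-1]
print(c["o"])
crop=cv2.resize(f[80:310,80:480],None,fx=2,fy=2,interpolation=cv2.INTER_CUBIC)
g=cv2.GaussianBlur(cv2.cvtColor(crop,cv2.COLOR_BGR2GRAY),(5,5),1)
for n,(u,v,D,z) in dict(sauce=(230,165,160,80),steelpot=(433,217,140,74),creampot=(127,202,120,66),redpot=(333,164,100,56),black=(243,237,170,12),steel=(171,269,150,12),cream=(393,284,130,12),red=(320,251,110,12)).items():
    x,y=int((u-80)*2),int((v-80)*2)
    P=plane(c,u,v,z); r=np.linalg.norm(proj(c,P+[D/2,0,0])-proj(c,P))*2
    m=int(r+18); x0,y0=max(x-m,0),max(y-m,0); sub=g[y0:y+m,x0:x+m]
    H=cv2.HoughCircles(sub,cv2.HOUGH_GRADIENT,1,20,param1=80,param2=8,minRadius=int(r)-3,maxRadius=int(r)+4)
    if H is None: print(n,None);continue
    k=H[0][0]; U,V=(k[0]+x0)/2+80-.25,(k[1]+y0)/2+80-.25
    print(n,"exp r %.1f got %.1f"%(r,k[2]),U,V,plane(c,U,V,z).round(1))
    cv2.circle(crop,(int(k[0]+x0),int(k[1]+y0)),int(k[2]),(0,255,0),1)
for n,(u,v,z) in dict(cup=(368,214,85),mill=(280,200,118)).items(): print(n,plane(c,u,v,z).round())
cv2.imwrite("pics/topc.png",crop)
E
```

```text
[ 422.58542944   -4.11218882 1410.04141314]
sauce exp r 57.8 got 57.1 230.5 166.5 [655.9 142.3  80. ]
steelpot exp r 51.3 got 50.0 434.0 216.0 [ 534.3 -413.    74. ]
creampot exp r 43.5 got 40.9 122.5 201.0 [555.9 436.7  66. ]
redpot exp r 35.6 got 36.2 332.0 163.5 [ 675.1 -136.2   56. ]
black exp r 59.8 got 59.1 242.5 234.0 [475.5 109.6  12. ]
steel exp r 53.3 got 56.4 173.5 269.5 [370.8 301.1  12. ]
cream exp r 46.5 got 46.0 392.5 283.0 [ 348.  -315.7   12. ]
red exp r 38.9 got 38.0 319.0 250.5 [ 434.1 -107.8   12. ]
cup [ 535. -232.   85.]
mill [563.   5. 118.]
```

View pics/topc.png

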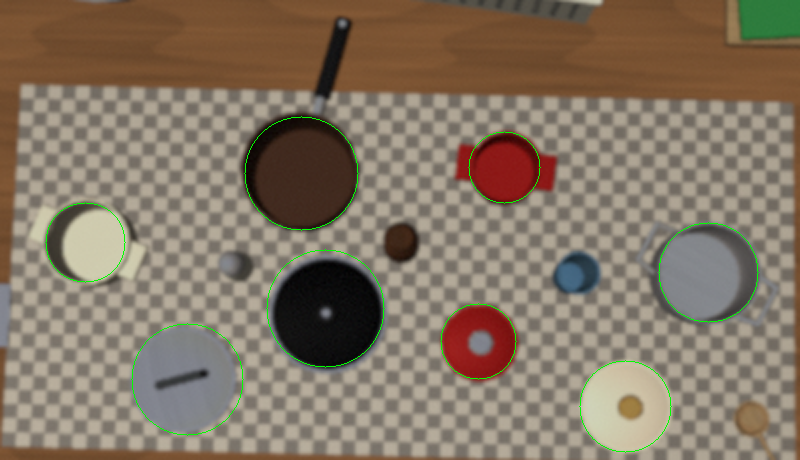

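Circles fit the rims well in this crop; the steel lid's fit is about 3 px too large, so I'll refine it. Knob pixels in the crop: cream (630,407), red (480,343), black (326,313), and the steel bar runs (160,386)–(207,373). Now I'll move above the cream lid.

Request:
{"name": "jog_arm", "arguments": {"series": [[0.35, 0.35, 0.3, 0, 0, 0, 0], [0.7, 0.7, 0.4, 0, 0, 0, 0], [1, 1, 0.5, 0, 0, 0, 0], [1, 1, 0.5, 0, 0, 0, 0], [1, 1, 0.5, 0, 0, 0, 0]], "grip_force": 25}}

```text
clock: 0.57
eef_pos: [337.7, -383.4, 285.9]
eef_rot: [3.14, -0.001, 0.404]
wrist_force: [0.1, -1.2, 0.5]
finger_gap: 94.1
finger_force: 0.0
```

Request:
{"name": "jog_arm", "arguments": {"series": [[0.1, 0.3, 0, 0, 0, 0, 0], [0.1, 0.58, 0, 0, 0, 0, 0], [0.1, 0.58, 0, 0, 0, 0, 0], [0.1, 0.58, 0, 0, 0, 0, 0]]}}

```text
clock: 0.9
eef_pos: [347.4, -315.7, 284.6]
eef_rot: [3.141, -0.0, 0.404]
wrist_force: [-0.1, -1.2, -0.0]
finger_gap: 93.8
finger_force: 0.0
```

```bash
cat >> h.py <<'E'
TAB=dict(sauce=(656,142,80),steelpot=(534,-413,74),creampot=(556,437,66),redpot=(675,-136,56),black=(475,110,44),steel=(371,301,46),cream=(348,-316,44),red=(434,-108,44),cup=(535,-232,85),mill=(563,5,118))
E
python3 - <<'E'
from h import *
c=snap("wrist"); print(c["hand_eye"],c["f"],c["o"],manip.read_state()["eef_pos"])
f=c["frame"][:,:,::-1]; cv2.imwrite("pics/w1.png",f)
for n,P in TAB.items(): print(n,proj(c,P).round())
E
```

```text
[[-9.22206806e-04 -9.69631166e-01 -2.44570138e-01  7.13739141e+01]
 [ 9.99999555e-01 -9.43230879e-04 -3.11580930e-05 -7.23252187e-01]
 [-2.00474248e-04 -2.44570058e-01  9.69631604e-01 -1.59671099e+02]
 [ 0.00000000e+00  0.00000000e+00  0.00000000e+00  1.00000000e+00]] 325.19226210127806 [ 412.64214411 -286.88395231  444.26332164] [ 347.20488542 -316.59428324  284.44791266]
sauce [  82. -101.]
steelpot [418.  84.]
creampot [-34. -45.]
redpot [253. -83.]
black [53.  8.]
steel [-31.  52.]
cream [282. 187.]
red [158.  66.]
cup [278.  14.]
mill [106. -59.]
```

View pics/w1.png

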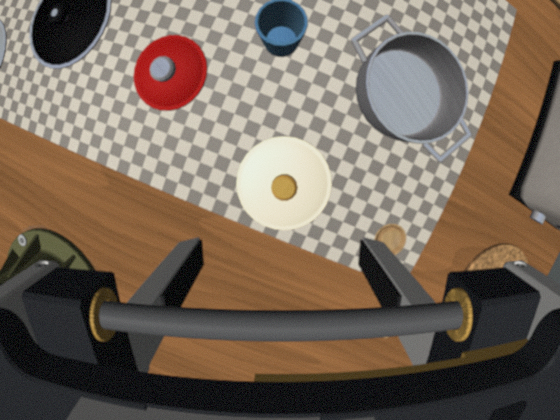

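The wrist view shows the cream lid's knob at (284,187), 2 px from the prediction, plus the steel pot rim centred near (413,86) and the red knob at (162,68). I'll triangulate these.

```bash
cat >> h.py <<'E'
def circ(c,guess,D,z,win=20):
    """centre of a circle of known diameter at height z: edge pixels cast on the plane, then voting"""
    g=cv2.cvtColor(cv2.GaussianBlur(c["frame"],(3,3),0.8),cv2.COLOR_RGB2GRAY)
    v,u=np.nonzero(cv2.Canny(g,40,110))
    uv=proj(c,[guess[0],guess[1],z]); k=np.hypot(u-uv[0],v-uv[1])<120
    P=np.array([plane(c,a,b,z)[:2] for a,b in zip(u[k],v[k])])
    X,Y=np.meshgrid(np.arange(-win,win+1.),np.arange(-win,win+1.)); C=np.c_[X.ravel()+guess[0],Y.ravel()+guess[1]]
    s=np.exp(-((np.hypot(*(P[None]-C[:,None]).transpose(2,0,1))-D/2)/1.5)**2).sum(1)
    w=np.exp((s-s.max())/3); return (C*w[:,None]).sum(0)/w.sum(), s.max()
def height(c1,c2,guess,D,z):
    a,s1=circ(c1,guess,D,z); b,s2=circ(c2,guess,D,z)
    p=tri((c1,*proj(c1,[*a,z])),(c2,*proj(c2,[*b,z])))
    return a.round(1),b.round(1),int(s1),int(s2),p.round(1)
def blob(c,guess,lo,hi,rad):
    """centroid of a colour (HSV range) round the projected guess"""
    m=cv2.inRange(cv2.cvtColor(c["frame"],cv2.COLOR_RGB2HSV),np.array(lo),np.array(hi))
    k=np.zeros_like(m); cv2.circle(k,tuple(int(i) for i in proj(c,guess).round()),rad,255,-1)
    M=cv2.moments(m&k,True); return (M["m10"]/M["m00"],M["m01"]/M["m00"]) if M["m00"] else None
E
python3 - <<'E'
from h import *
t=snap("top");w=snap("wrist")
for n,D,z in (("cream",130,12),("red",110,12),("steelpot",140,74),("steelpot",132,74),("black",170,12)): print(n,*height(t,w,TAB[n],D,z))
for n,lo,hi in (("cream",(12,110,60),(30,255,220)),("red",(0,0,70),(180,90,255))):
    a,b=blob(t,TAB[n],lo,hi,12),blob(w,TAB[n],lo,hi,22); print(n,a,b,tri((t,*a),(w,*b)).round(1))
E
```

```text
cream [ 348.3 -317.1] [ 348.4 -318.8] 69 239 [ 347.6 -319.2    3.8]
red [ 433.7 -108.3] [ 433.  -112.7] 68 196 [ 433.6 -109.     2.9]
steelpot [ 536.3 -412. ] [ 534. -417.] 72 246 [ 536.5 -416.8   66.9]
steelpot [ 533.8 -411.7] [ 533.  -416.4] 89 213 [ 533.6 -414.5   72.5]
black [470.4 108.4] [472.6  96.7] 59 103 [472.7 109.3  -1.9]
cream (395.01, 283.96) (282.70974576271186, 186.3114406779661) [ 346.4 -319.6   25.2]
red (319.8938053097345, 251.0) (160.01495726495727, 67.60897435897436) [ 432.9 -108.8   32.8]
```

Request:
{"name": "jog_arm", "arguments": {"series": [[0.01, -0.02, -0.3, 0, 0, 0, 0], [0.01, -0.02, -0.6, 0, 0, 0, 0], [0.01, -0.02, -0.9, 0, 0, 0, 0], [0.01, -0.02, -1, 0, 0, 0, 0], [0.01, -0.02, -1, 0, 0, 0, 0]]}}

```text
clock: 1.47
eef_pos: [347.0, -318.8, 161.0]
eef_rot: [-3.136, 0.002, 0.4]
wrist_force: [0.8, 0.3, 1.0]
finger_gap: 93.9
finger_force: 0.0
```

Request:
{"name": "jog_arm", "arguments": {"series": [[0, 0, -0.3, 0, 0, 0, 0], [0, 0, -0.6, 0, 0, 0, 0], [0, 0, -0.8, 0, 0, 0, 0], [0, 0, -0.9, 0, 0, 0, 0], [0, 0, -0.9, 0, 0, 0, 0]]}}

```text
clock: 1.88
eef_pos: [347.7, -319.2, 54.8]
eef_rot: [-3.139, 0.001, 0.401]
wrist_force: [-0.4, 0.3, 1.0]
finger_gap: 93.7
finger_force: 0.0
```

```bash
python3 - <<'E'
from h import *
w=snap("wrist"); cv2.imwrite("pics/w2.png",w["frame"][:,:,::-1]); print(circ(w,(348,-318),130,12))
b=blob(w,(348,-318,40),(12,110,60),(30,255,220),60);print(b,plane(w,*b,38),proj(w,(348,-318,38)))
E
```

```text
(array([ 347.99998947, -318.99986547]), np.float64(428.2005073660065))
(281.8322203672788, 252.35642737896495) [ 349.39780828 -318.31477484   38.        ] [280.39836826 254.20927101]
```

View pics/w2.png

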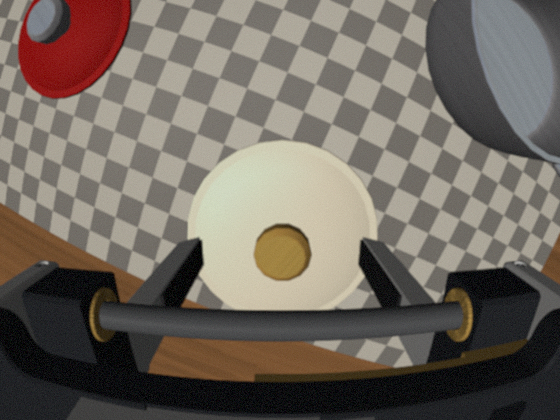

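The knob sits centred between the fingers at (282,252), and the lid centre is (348,-319). I'll go down, close and lift.

Request:
{"name": "jog_arm", "arguments": {"series": [[0, 0, -0.127, 0, 0, 0, 0], [0, 0, -0.127, 0, 0, 0, 0], [0, 0, -0.127, 0, 0, 0, 1], [0, 0, -0.127, 0, 0, 0, 1], [0, 0, -0.127, 0, 0, 0, 1], [0, 0, -0.127, 0, 0, 0, 1], [0, 0, -0.127, 0, 0, 0, 1], [0, 0, -0.127, 0, 0, 0, 1]], "grip_force": 30}}

```text
clock: 2.6
eef_pos: [348.4, -319.1, 41.3]
eef_rot: [3.141, -0.0, 0.402]
wrist_force: [-0.2, -0.1, -0.8]
finger_gap: 57.3
finger_force: 0.0
```

Request:
{"name": "jog_arm", "arguments": {"series": [[0, 0, 0, 0, 0, 0, 1], [0, 0, 0, 0, 0, 0, 1], [0, 0, 0, 0, 0, 0, 1]]}}

```text
clock: 2.85
eef_pos: [348.3, -319.0, 41.0]
eef_rot: [-3.142, 0.0, 0.402]
wrist_force: [-0.5, 0.4, 0.1]
finger_gap: 37.1
finger_force: 0.0
```

Request:
{"name": "jog_arm", "arguments": {"series": [[0, 0, 0, 0, 0, 0, 1], [0, 0, 0, 0, 0, 0, 1], [0, 0, 0, 0, 0, 0, 1], [0, 0, 0.1, 0, 0, 0, 1], [0, 0, 0.3, 0, 0, 0, 1], [0, 0, 0.6, 0, 0, 0, 1], [0, 0, 0.9, 0, 0, 0, 1], [0, 0, 1, 0, 0, 0, 1]]}}

```text
clock: 3.52
eef_pos: [349.1, -319.8, 165.4]
eef_rot: [3.137, -0.002, 0.402]
wrist_force: [-0.3, -0.2, -1.8]
finger_gap: 32.5
finger_force: 30.0
```

Request:
{"name": "jog_arm", "arguments": {"series": [[0, 0.1, 0.2, 0, 0, 0, 1], [0, 0.3, 0.4, 0, 0, 0, 1], [0, 0.6, 0.4, 0, 0, 0, 1], [0, 0.9, 0.4, 0, 0, 0, 1], [0, 1, 0.4, 0, 0, 0, 1]]}}

```text
clock: 3.93
eef_pos: [347.7, -195.8, 208.9]
eef_rot: [-3.141, -0.0, 0.403]
wrist_force: [-1.4, -0.1, -3.3]
finger_gap: 32.6
finger_force: 30.0
```

Request:
{"name": "jog_arm", "arguments": {"series": [[0.1, 0.3, 0, 0, 0, 0, 1], [0.2, 0.6, 0, 0, 0, 0, 1], [0.3, 0.9, 0, 0, 0, 0, 1], [0.3, 1, 0, 0, 0, 0, 1]]}}

```text
clock: 4.27
eef_pos: [385.1, -75.8, 208.8]
eef_rot: [-3.141, -0.0, 0.404]
wrist_force: [-0.6, -0.3, -2.0]
finger_gap: 32.6
finger_force: 30.0
```

Request:
{"name": "jog_arm", "arguments": {"series": [[0.1, 0.3, 0, 0, 0, 0, 1], [0.2, 0.6, 0, 0, 0, 0, 1], [0.3, 0.9, 0, 0, 0, 0, 1], [0.4, 1, 0, 0, 0, 0, 1]]}}

```text
clock: 4.6
eef_pos: [432.4, 44.5, 208.8]
eef_rot: [-3.141, 0.0, 0.404]
wrist_force: [0.5, -1.5, -3.1]
finger_gap: 32.6
finger_force: 30.0
```

Request:
{"name": "jog_arm", "arguments": {"series": [[0.1, 0.3, 0, 0, 0, 0, 1], [0.2, 0.6, 0, 0, 0, 0, 1], [0.3, 0.9, 0, 0, 0, 0, 1], [0.4, 1, 0, 0, 0, 0, 1]]}}

```text
clock: 4.93
eef_pos: [480.3, 164.7, 208.4]
eef_rot: [-3.141, 0.001, 0.404]
wrist_force: [0.3, -0.6, -1.3]
finger_gap: 32.6
finger_force: 30.0
```

Request:
{"name": "jog_arm", "arguments": {"series": [[0.1, 0.3, 0, 0, 0, 0, 1], [0.2, 0.5, 0, 0, 0, 0, 1], [0.3, 0.8, 0, 0, 0, 0, 1], [0.3, 0.8, 0, 0, 0, 0, 1], [0.3, 0.8, 0, 0, 0, 0, 1]]}}

```text
clock: 5.35
eef_pos: [516.1, 258.1, 207.6]
eef_rot: [3.142, 0.002, 0.404]
wrist_force: [-0.1, -0.3, -3.6]
finger_gap: 32.5
finger_force: 30.0
```

```bash
python3 - <<'E'
from h import *
w=snap("wrist"); t=snap("top"); cv2.imwrite("pics/w3.png",w["frame"][:,:,::-1])
print(proj(w,TAB["creampot"]))
for D in (120,112): print(*height(t,w,TAB["creampot"],D,66))
E
```

```text
[129.62255236 100.43048622]
[554.5 437.3] [557.1 435. ] 46 253 [555.9 441.9  51.8]
[556.9 436.3] [557.3 432.3] 51 237 [557.2 439.1  54.4]
```

View pics/w3.png

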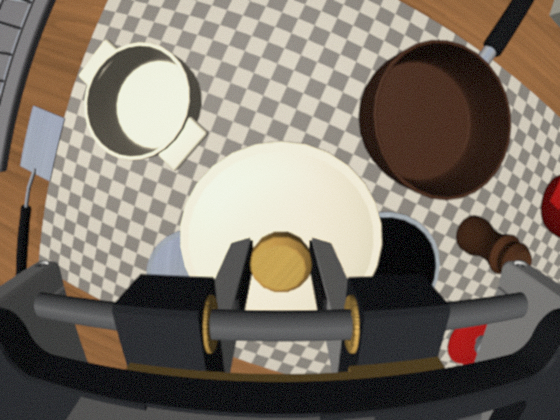

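The cream lid hangs level in the fingers, and the cream pot rim is centred near pixel (139,100). I'll measure it again from closer.

Request:
{"name": "jog_arm", "arguments": {"series": [[0.05, 0.3, 0, 0, 0, 0, 1], [0.1, 0.6, 0, 0, 0, 0, 1], [0.1, 0.7, 0, 0, 0, 0, 1], [0.1, 0.7, 0, 0, 0, 0, 1], [0.1, 0.7, 0, 0, 0, 0, 1]]}}

```text
clock: 5.87
eef_pos: [528.2, 340.3, 208.7]
eef_rot: [3.141, 0.001, 0.402]
wrist_force: [0.3, -0.1, -2.5]
finger_gap: 32.7
finger_force: 30.0
```

```bash
python3 - <<'E'
from h import *
w=snap("wrist"); print(manip.read_state()["eef_pos"])
for D in (120,112):
  for z in (56,66,76): print(D,z,*circ(w,TAB["creampot"],D,z))
print(circ(w,TAB["sauce"],160,80),circ(w,TAB["sauce"],152,80))
E
```

```text
[528.30056029 339.8322345  208.95516348]
120 56 [557.44816414 434.02437954] 227.25750356721463
120 66 [553.13792709 431.90262937] 224.78269926738454
120 76 [553.5684274  428.13596916] 215.2240043946901
112 56 [556.72840812 438.07128554] 216.46997367813725
112 66 [557.01447509 434.00027707] 248.19151126804582
112 76 [559.85744151 430.0179234 ] 243.58906764226958
(array([660.90235571, 146.99208797]), np.float64(224.98798260030026)) (array([662.69446778, 142.64640322]), np.float64(180.57841305433868))
```

Request:
{"name": "jog_arm", "arguments": {"series": [[0.1, 0.3, 0, 0, 0, 0, 1], [0.2, 0.6, 0, 0, 0, 0, 1], [0.24, 0.775, 0, 0, 0, 0, 1], [0.24, 0.775, -0.2, 0, 0, 0, 1], [0.24, 0.775, -0.45, 0, 0, 0, 1], [0.24, 0.775, -0.65, 0, 0, 0, 1], [0.24, 0.775, -0.75, 0, 0, 0, 1], [0.24, 0.775, -0.75, 0, 0, 0, 1]]}}

```text
clock: 6.58
eef_pos: [556.6, 432.1, 116.2]
eef_rot: [3.141, 0.005, 0.401]
wrist_force: [-0.7, -0.3, -2.7]
finger_gap: 32.7
finger_force: 30.0
```

Request:
{"name": "jog_arm", "arguments": {"series": [[0, 0, -0.05, 0, 0, 0, 1], [0, 0, -0.1, 0, 0, 0, 1], [0, 0, -0.14, 0, 0, 0, 1], [0, 0, -0.155, 0, 0, 0, 1], [0, 0, -0.155, 0, 0, 0, 1]]}}

```text
clock: 7.0
eef_pos: [557.0, 433.9, 100.4]
eef_rot: [3.142, 0.0, 0.402]
wrist_force: [-0.4, -0.4, -2.7]
finger_gap: 32.8
finger_force: 30.0
```

```bash
python3 - <<'E'
from h import *
w=snap("wrist");s=snap("side"); 
cv2.imwrite("pics/w4.png",np.hstack([cv2.resize(w["frame"][100:400,130:430],(400,400)),cv2.resize(s["frame"][220:400,50:230],(400,400))])[:,:,::-1])
E
```

```text
(no output)
```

View pics/w4.png

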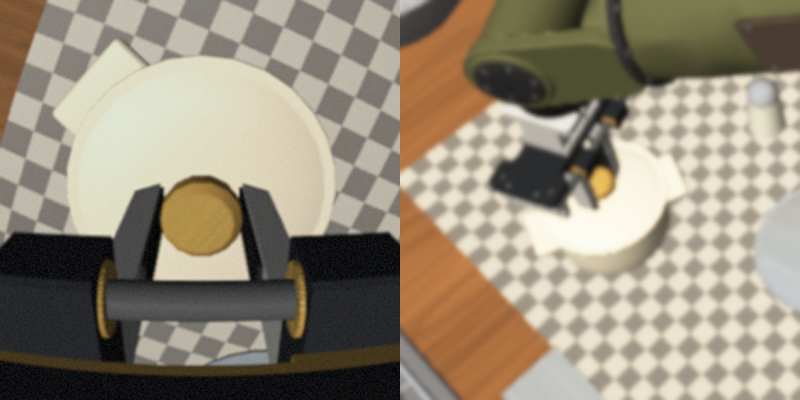

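The lid is above the pot with its step in the mouth and no contact force. I'll set it down, release and rise.

Request:
{"name": "jog_arm", "arguments": {"series": [[0, 0, -0.014, 0, 0, 0, 1], [0, 0, -0.014, 0, 0, 0, 1], [0, 0, -0.014, 0, 0, 0, 0.5], [0, 0, -0.014, 0, 0, 0, 0.5], [0, 0, -0.014, 0, 0, 0, 0.3], [0, 0, -0.014, 0, 0, 0, 0.3], [0, 0, -0.014, 0, 0, 0, 0.3], [0, 0, -0.014, 0, 0, 0, 0.2]]}}

```text
clock: 7.77
eef_pos: [557.1, 434.0, 98.7]
eef_rot: [-3.142, -0.0, 0.402]
wrist_force: [0.3, -0.2, 0.7]
finger_gap: 69.0
finger_force: 0.0
```

Request:
{"name": "jog_arm", "arguments": {"series": [[0, 0, 0.2, 0, 0, 0, 0], [0, 0, 0.5, 0, 0, 0, 0], [0, 0, 0.8, 0, 0, 0, 0], [0, 0, 1, 0, 0, 0, 0], [0, 0, 1, 0, 0, 0, 0]]}}

```text
clock: 8.18
eef_pos: [558.3, 434.9, 225.6]
eef_rot: [-3.14, -0.009, 0.402]
wrist_force: [0.5, 0.2, 0.9]
finger_gap: 93.8
finger_force: 0.0
```

```bash
python3 - <<'E'
from h import *
w=snap("wrist"); t=snap("top")
print(circ(w,(557,434),130,70), circ(t,(557,434),130,70))
# steel lid and its bar, top view
print("lid",circ(t,TAB["steel"],150,12))
m=cv2.inRange(cv2.cvtColor(t["frame"],cv2.COLOR_RGB2HSV),np.array((0,0,0)),np.array((180,255,80)))
k=np.zeros_like(m); cv2.circle(k,(172,269),22,255,-1); v,u=np.nonzero(m&k)
P=np.array([plane(t,a,b,44)[:2] for a,b in zip(u,v)]); mu=P.mean(0); d=np.linalg.svd(P-mu)[2][0]
print("bar",len(P),mu,np.arctan2(d[1],d[0]),np.ptp((P-mu)@d))
E
```

```text
(array([557.24361235, 435.67530492]), np.float64(239.65060234937079)) (array([558.1732896 , 434.78107704]), np.float64(50.80951518227036))
lid (array([374.49487874, 298.69016153]), np.float64(47.94874450147177))
bar 175 [356.83848328 323.97394282] 2.099925998892563 90.28740346439639
```

Request:
{"name": "jog_arm", "arguments": {"series": [[-0.3, -0.2, 0, 0, 0, 0, 0], [-0.6, -0.4, 0, 0, 0, 0, 0], [-0.9, -0.6, 0, 0, 0, 0, 0], [-1, -0.75, 0, 0, 0, 0, 0], [-1, -0.75, 0, 0, 0, 0, 0], [-1, -0.75, 0, 0, 0, 0, 0]]}}

```text
clock: 8.78
eef_pos: [436.3, 343.3, 218.0]
eef_rot: [3.141, 0.001, 0.402]
wrist_force: [0.3, 1.2, -0.3]
finger_gap: 93.5
finger_force: 0.0
```

```bash
python3 - <<'E'
from h import *
s=manip.read_state();w=snap("wrist"); print(s["joints"],s["eef_pos"],proj(w,TAB["steel"]))
print("lid",circ(w,TAB["steel"],150,12),"pot lid",circ(w,(557,434),130,70))
cv2.imwrite("pics/w5.png",w["frame"][:,:,::-1])
E
```

```text
[ 6.00704778e-01  3.17124582e-01  1.51319998e+00 -9.55716103e-06
  1.31253629e+00  1.76993261e+00] [436.31228761 343.31312061 218.04307509] [293.42964722 266.68175372]
lid (array([371.48021527, 306.55045671]), np.float64(296.7826617782332)) pot lid (array([557.85398755, 435.73263518]), np.float64(272.175674542276))
```

View pics/w5.png

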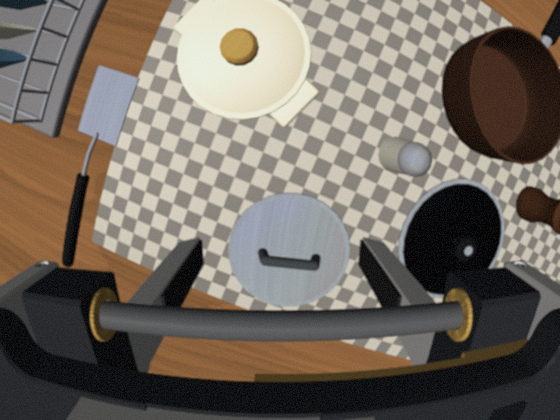

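The wrist view shows the cream lid seated on its pot, with knob at (238,46) and rim circle within 2 mm of the pot. The steel lid's bar runs (264,260)–(318,265), and the salt shaker is at (405,157). I'll rotate and move over the steel lid.

Request:
{"name": "jog_arm", "arguments": {"series": [[-0.1, -0.05, 0, 0, 0, 0.07, 0], [-0.2, -0.1, 0, 0, 0, 0.14, 0], [-0.3, -0.15, 0, 0, 0, 0.21, 0], [-0.4, -0.2, 0, 0, 0, 0.28, 0], [-0.5, -0.25, 0, 0, 0, 0.35, 0], [-0.55, -0.3, 0, 0, 0, 0.42, 0], [-0.55, -0.35, 0, 0, 0, 0.49, 0], [-0.55, -0.35, 0, 0, 0, 0.49, 0]]}}

```text
clock: 9.5
eef_pos: [371.5, 302.0, 218.1]
eef_rot: [-3.141, 0.001, 1.177]
wrist_force: [-0.1, 0.5, -0.0]
finger_gap: 93.9
finger_force: 0.0
```

Request:
{"name": "jog_arm", "arguments": {"series": [[0, 0, 0, 0, 0, 0.07, 0], [0, 0, 0, 0, 0, 0.14, 0], [0, 0, 0, 0, 0, 0.21, 0], [0, 0, 0, 0, 0, 0.28, 0], [0, 0, 0, 0, 0, 0.35, 0], [0, 0, 0, 0, 0, 0.42, 0], [0, 0, 0, 0, 0, 0.427, 0], [0, 0, 0, 0, 0, 0.427, 0]]}}

```text
clock: 10.17
eef_pos: [371.5, 302.4, 218.2]
eef_rot: [-3.141, 0.0, 1.837]
wrist_force: [0.2, 0.1, -0.4]
finger_gap: 94.0
finger_force: 0.0
```

```bash
cat >> h.py <<'E'
def bar(c,guess,z,thr=75,rad=45):
    m=cv2.inRange(cv2.cvtColor(c["frame"],cv2.COLOR_RGB2GRAY),0,thr)
    k=np.zeros_like(m); cv2.circle(k,tuple(int(i) for i in proj(c,guess).round()),rad,255,-1); m&=k
    n,L,S,_=cv2.connectedComponentsWithStats(m); i=1+np.argmax(S[1:,4]); v,u=np.nonzero(L==i)
    P=np.array([plane(c,a,b,z)[:2] for a,b in zip(u,v)]); mu=P.mean(0); d=np.linalg.svd(P-mu,full_matrices=False)[2][0]
    q=(P-mu)@d; mid=mu+d*(q.max()+q.min())/2
    return dict(px=(u.mean(),v.mean()),n=len(u),mid=mid,mean=mu,ang=np.arctan2(d[1],d[0]),len=np.ptp(q))
E
python3 - <<'E'
from h import *
w=snap("wrist"); s=manip.read_state(); print(s["eef_pos"],s["eef_rot"])
print("lid",[circ(w,TAB["steel"],D,z) for D,z in ((150,12),(150,8))]); print(bar(w,(371,302,44),44))
cv2.imwrite("pics/w6.png",w["frame"][:,:,::-1])
E
```

```text
[371.41386738 302.33943143 218.33482467] [-3.14098530e+00  1.84253452e-04  1.83664476e+00]
lid [(array([371.00126241, 305.99988288]), np.float64(340.9612885177705)), (array([371.00000015, 305.0000032 ]), np.float64(370.3261043203246))]
{'px': (np.float64(280.5811965811966), np.float64(191.84102564102565)), 'n': 585, 'mid': array([369.95789447, 309.04378532]), 'mean': array([369.77793968, 309.66016957]), 'ang': np.float64(-1.2867390103447258), 'len': np.float64(70.57493398113269)}
```

View pics/w6.png

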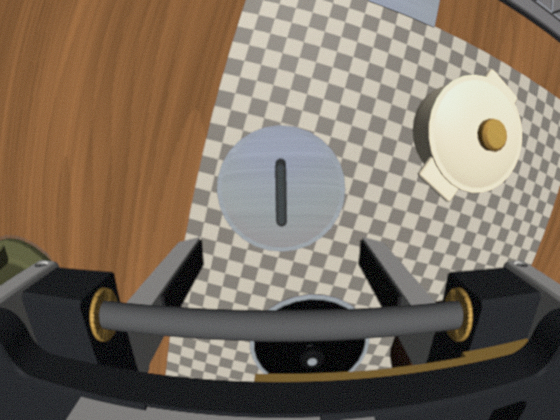

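The steel lid's bar lies along the tool's x axis, at pixel (281,192). I'll descend.

Request:
{"name": "jog_arm", "arguments": {"series": [[-0.01, 0.03, -0.3, 0, 0, 0.01, 0], [-0.01, 0.03, -0.6, 0, 0, 0.01, 0], [-0.01, 0.03, -0.9, 0, 0, 0.01, 0], [-0.01, 0.03, -1, 0, 0, 0.01, 0], [-0.01, 0.03, -1, 0, 0, 0.01, 0]]}}

```text
clock: 10.63
eef_pos: [368.7, 304.8, 95.6]
eef_rot: [-3.136, 0.002, 1.854]
wrist_force: [-0.6, -0.2, -0.5]
finger_gap: 94.1
finger_force: 0.0
```

Request:
{"name": "jog_arm", "arguments": {"series": [[0, 0, -0.2, 0, 0, 0, 0], [0, 0, -0.35, 0, 0, 0, 0], [0, 0, -0.35, 0, 0, 0, 0], [0, 0, -0.35, 0, 0, 0, 0]]}}

```text
clock: 10.97
eef_pos: [370.2, 305.9, 57.5]
eef_rot: [-3.142, -0.0, 1.856]
wrist_force: [-0.6, -0.8, -0.2]
finger_gap: 93.9
finger_force: 0.0
```

```bash
python3 - <<'E'
from h import *
w=snap("wrist"); s=manip.read_state(); print(s["eef_pos"],s["eef_rot"])
print("lid",[circ(w,(371,306),D,z) for D,z in ((150,12),(150,8))]); print(bar(w,(371,306,44),44,75,60))
E
```

```text
[370.55857078 306.10843038  58.13987038] [ 3.14024855e+00 -5.01233460e-04  1.85635985e+00]
lid [(array([370.99630335, 305.85257149]), np.float64(380.18863208948653)), (array([370.99999985, 305.99428254]), np.float64(409.04127487776134))]
{'px': (np.float64(281.010595358224), np.float64(250.72401614530776)), 'n': 1982, 'mid': array([370.44205004, 307.6892273 ]), 'mean': array([369.89329282, 309.56317178]), 'ang': np.float64(1.85566717064866), 'len': np.float64(66.55968293692675)}
```

Request:
{"name": "jog_arm", "arguments": {"series": [[0, 0, -0.135, 0, 0, 0, 0.3], [0, 0, -0.135, 0, 0, 0, 1], [0, 0, -0.135, 0, 0, 0, 1], [0, 0, -0.135, 0, 0, 0, 1], [0, 0, -0.135, 0, 0, 0, 1], [0, 0, -0.135, 0, 0, 0, 1], [0, 0, -0.135, 0, 0, 0, 1], [0, 0, -0.135, 0, 0, 0, 1]]}}

```text
clock: 11.68
eef_pos: [370.0, 305.7, 40.8]
eef_rot: [3.141, -0.0, 1.858]
wrist_force: [-1.0, -0.5, -0.1]
finger_gap: 43.8
finger_force: 0.0
```

Request:
{"name": "jog_arm", "arguments": {"series": [[0, 0, 0, 0, 0, 0, 1], [0, 0, 0, 0, 0, 0, 1], [0, 0, 0, 0, 0, 0, 1], [0, 0, 0, 0, 0, 0, 1], [0, 0, 0, 0, 0, 0, 1], [0, 0, 0, 0, 0, 0, 1], [0, 0, 0, 0, 0, 0, 1], [0, 0, 0, 0, 0, 0, 1]]}}

```text
clock: 12.35
eef_pos: [369.9, 305.6, 40.5]
eef_rot: [3.142, -0.0, 1.858]
wrist_force: [0.9, -0.8, -0.1]
finger_gap: 10.9
finger_force: 30.0
```

Request:
{"name": "jog_arm", "arguments": {"series": [[0, 0, 0.05, 0, 0, 0, 1], [0, 0, 0.2, 0, 0, 0, 1], [0, 0, 0.5, 0, 0, 0, 1], [0, 0, 0.8, 0, 0, 0, 1], [0, 0, 1, 0, 0, 0, 1], [0, 0, 1, 0, 0, 0, 1]]}}

```text
clock: 12.85
eef_pos: [371.3, 306.7, 165.7]
eef_rot: [3.134, -0.002, 1.858]
wrist_force: [-0.5, 0.7, -1.2]
finger_gap: 11.2
finger_force: 30.0
```

Request:
{"name": "jog_arm", "arguments": {"series": [[0, -0.1, 0.2, 0, 0, -0.07, 1], [0, -0.3, 0.4, 0, 0, -0.14, 1], [0, -0.6, 0.4, 0, 0, -0.21, 1], [0, -0.9, 0.4, 0, 0, -0.28, 1], [0, -1, 0.4, 0, 0, -0.28, 1]]}}

```text
clock: 13.27
eef_pos: [369.2, 182.6, 208.0]
eef_rot: [-3.141, 0.001, 1.41]
wrist_force: [-0.1, -0.2, -1.6]
finger_gap: 11.3
finger_force: 30.0
```

Request:
{"name": "jog_arm", "arguments": {"series": [[0.05, -0.3, 0, 0, 0, -0.07, 1], [0.1, -0.6, 0, 0, 0, -0.14, 1], [0.2, -0.9, 0, 0, 0, -0.21, 1], [0.2, -1, 0, 0, 0, -0.28, 1]]}}

```text
clock: 13.6
eef_pos: [394.3, 62.3, 207.9]
eef_rot: [-3.141, 0.001, 0.971]
wrist_force: [-0.4, 0.5, -1.7]
finger_gap: 10.9
finger_force: 30.0
```

Request:
{"name": "jog_arm", "arguments": {"series": [[0.05, -0.3, 0, 0, 0, -0.07, 1], [0.1, -0.6, 0, 0, 0, -0.14, 1], [0.2, -0.9, 0, 0, 0, -0.21, 1], [0.2, -1, 0, 0, 0, -0.28, 1]]}}

```text
clock: 13.93
eef_pos: [418.4, -57.8, 207.8]
eef_rot: [3.142, 0.001, 0.531]
wrist_force: [0.8, 0.7, -1.2]
finger_gap: 10.7
finger_force: 30.0
```

Request:
{"name": "jog_arm", "arguments": {"series": [[0.1, -0.3, 0, 0, 0, 0, 1], [0.2, -0.6, 0, 0, 0, 0, 1], [0.3, -0.9, 0, 0, 0, 0, 1], [0.3, -1, 0, 0, 0, 0, 1]]}}

```text
clock: 14.27
eef_pos: [454.4, -178.0, 207.4]
eef_rot: [-3.141, 0.001, 0.536]
wrist_force: [0.5, -0.3, -2.1]
finger_gap: 10.7
finger_force: 30.0
```

Request:
{"name": "jog_arm", "arguments": {"series": [[0.1, -0.3, 0, 0, 0, 0, 1], [0.2, -0.6, 0, 0, 0, 0, 1], [0.3, -0.9, 0, 0, 0, 0, 1], [0.3, -1, 0, 0, 0, 0, 1], [0.3, -1, 0, 0, 0, 0, 1]]}}

```text
clock: 14.68
eef_pos: [489.3, -296.3, 206.9]
eef_rot: [-3.14, 0.001, 0.536]
wrist_force: [0.4, -0.0, -2.2]
finger_gap: 10.9
finger_force: 30.0
```

```bash
python3 - <<'E'
from h import *
w=snap("wrist"); t=snap("top"); s=manip.read_state(); print(s["eef_pos"],s["eef_rot"],proj(w,(534,-415,74)))
for z in (64,74,84): print(z,[circ(w,(534,-415),D,z) for D in (140,132)])
print("redlid",circ(w,(433,-110),110,12),circ(w,TAB["redpot"],100,56),circ(w,TAB["redpot"],92,56))
cv2.imwrite("pics/w7.png",w["frame"][:,:,::-1])
E
```

```text
[ 489.42150913 -293.70748779  207.60496614] [-3.13978720e+00  5.74634308e-04  5.38009773e-01] [407.222017   229.95017454]
64 [(array([ 533.24459006, -418.76777097]), np.float64(205.8625452178493)), (array([ 534.95319206, -423.00104632]), np.float64(181.7236548170069))]
74 [(array([ 530.01736243, -413.04912142]), np.float64(195.28515833898825)), (array([ 533.99711265, -415.02755873]), np.float64(209.32865819746053))]
84 [(array([ 540.34517437, -406.86181134]), np.float64(187.90814940502142)), (array([ 533.08313109, -407.9665024 ]), np.float64(205.9020625875989))]
redlid (array([ 433.15760415, -112.00249448]), np.float64(237.30332676931138)) (array([ 670.88502565, -152.01601545]), np.float64(76.73821373412275)) (array([ 665.59714297, -154.55728057]), np.float64(80.18275175443581))
```

View pics/w7.png

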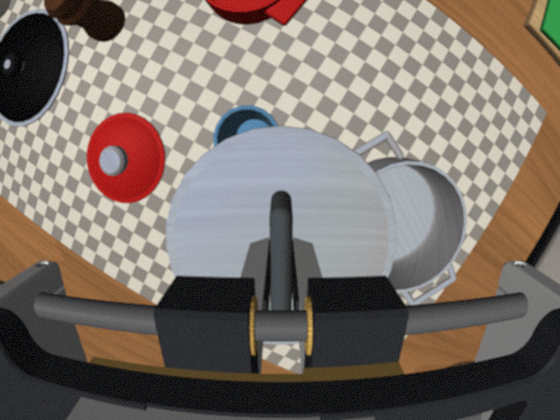

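The steel lid hangs level, and the steel pot's mouth is centred at (534,-415) with the rim at z = 74. I'll place it.

Request:
{"name": "jog_arm", "arguments": {"series": [[0.1, -0.3, 0, 0, 0, 0, 1], [0.2, -0.6, 0, 0, 0, 0, 1], [0.3, -0.9, 0, 0, 0, 0, 1], [0.367, -1, 0, 0, 0, 0, 1], [0.367, -1, -0.2, 0, 0, 0, 1], [0.367, -1, -0.5, 0, 0, 0, 1], [0.367, -1, -0.7, 0, 0, 0, 1], [0.367, -1, -0.7, 0, 0, 0, 1]]}}

```text
clock: 15.45
eef_pos: [532.5, -411.3, 118.8]
eef_rot: [-3.133, 0.003, 0.54]
wrist_force: [-0.4, 0.0, -2.7]
finger_gap: 11.2
finger_force: 30.0
```

Request:
{"name": "jog_arm", "arguments": {"series": [[0, -0.005, -0.05, 0, 0, 0, 1], [0, -0.005, -0.1, 0, 0, 0, 1], [0, -0.005, -0.14, 0, 0, 0, 1], [0, -0.005, -0.14, 0, 0, 0, 1], [0, -0.005, -0.14, 0, 0, 0, 1]]}}

```text
clock: 15.87
eef_pos: [534.1, -415.0, 108.5]
eef_rot: [3.141, -0.0, 0.539]
wrist_force: [0.2, -0.5, -2.1]
finger_gap: 10.9
finger_force: 30.0
```

```bash
python3 - <<'E'
from h import *
w=snap("wrist");t=snap("top"); print(manip.read_state()["eef_pos"],circ(w,(534,-415),150,79),circ(w,(534,-415),150,83))
cv2.imwrite("pics/w8.png",np.hstack([cv2.resize(w["frame"][60:360,110:460],(467,400)),cv2.resize(t["frame"][160:280,380:480],(333,400))])[:,:,::-1])
E
```

```text
[ 534.152024   -415.17427702  108.56617201] (array([ 531.73831374, -415.67847715]), np.float64(207.50649869600167)) (array([ 528.33342064, -418.45559385]), np.float64(165.7319122177599))
```

View pics/w8.png

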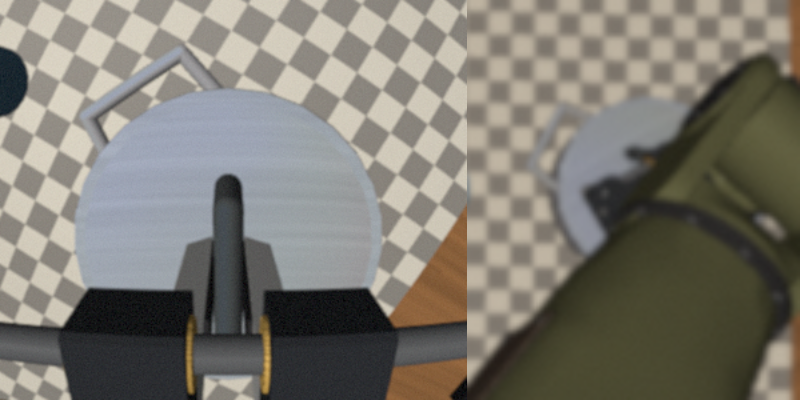

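No contact force, and the step is already below the rim. I'll release and go to the red lid.

Request:
{"name": "jog_arm", "arguments": {"series": [[0, 0, -0.016, 0, 0, 0, 1], [0, 0, -0.016, 0, 0, 0, 1], [0, 0, -0.016, 0, 0, 0, 0.5], [0, 0, -0.016, 0, 0, 0, 0.5], [0, 0, -0.016, 0, 0, 0, 0.5], [0, 0, -0.016, 0, 0, 0, 0.5], [0, 0, -0.016, 0, 0, 0, 0.5], [0, 0, -0.016, 0, 0, 0, 0.5]]}}

```text
clock: 16.63
eef_pos: [533.9, -415.0, 105.8]
eef_rot: [-3.142, -0.0, 0.538]
wrist_force: [-0.0, 0.0, -0.5]
finger_gap: 45.8
finger_force: 0.0
```

Request:
{"name": "jog_arm", "arguments": {"series": [[0, 0, 0.2, 0, 0, 0, 0], [0, 0, 0.5, 0, 0, 0, 0], [0, 0, 0.8, 0, 0, 0, 0], [0, 0, 1, 0, 0, 0, 0], [-0.1, 0.3, 1, 0, 0, 0, 0], [-0.2, 0.6, 1, 0, 0, 0, 0], [-0.3, 0.9, 1, 0, 0, 0, 0], [-0.3, 1, 1, 0, 0, 0, 0]]}}

```text
clock: 17.3
eef_pos: [496.5, -291.5, 226.2]
eef_rot: [-3.141, -0.0, 0.54]
wrist_force: [-0.3, -0.4, 0.8]
finger_gap: 93.4
finger_force: 0.0
```

Request:
{"name": "jog_arm", "arguments": {"series": [[-0.1, 0.3, 0, 0, 0, 0, 0], [-0.2, 0.6, 0, 0, 0, 0, 0], [-0.3, 0.8, 0, 0, 0, 0, 0], [-0.5, 0.8, 0, 0, 0, 0, 0], [-0.55, 0.8, 0, 0, 0, 0, 0], [-0.55, 0.8, 0, 0, 0, 0, 0]]}}

```text
clock: 17.8
eef_pos: [431.6, -199.3, 226.4]
eef_rot: [3.141, -0.0, 0.538]
wrist_force: [0.6, -0.5, 0.6]
finger_gap: 93.8
finger_force: 0.0
```

```bash
python3 - <<'E'
from h import *
w=snap("wrist");t=snap("top"); print(manip.read_state()["eef_pos"])
print("steel",circ(w,(534,-415),150,78),circ(t,(534,-415),150,78),"red",circ(w,(433,-111),110,12))
print("redpot",*[circ(w,TAB["redpot"],D,z) for D,z in((100,56),(92,56))])
print("sauce",*[circ(w,TAB["sauce"],D,80) for D in(160,152)])
cv2.imwrite("pics/w9.png",w["frame"][:,:,::-1])
E
```

```text
[ 432.5734293  -199.71799538  226.11106276]
steel (array([ 532.98598303, -414.00440864]), np.float64(245.58393576333435)) (array([ 533.33063937, -413.72755327]), np.float64(58.78210686015042)) red (array([ 433.48011023, -111.85746198]), np.float64(234.12852405536222))
redpot (array([ 673.83028666, -141.41993419]), np.float64(83.4848433429681)) (array([ 659.36391652, -143.01714035]), np.float64(89.05698512457963))
sauce (array([656., 142.]), np.float64(1.9470546869249223e-244)) (array([656., 142.]), np.float64(2.1474694015531496e-302))
```

View pics/w9.png

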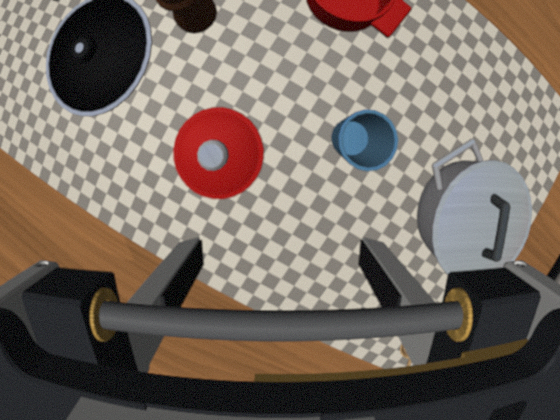

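The steel lid sits on its pot at (533,-414), and the red lid's knob is at (211,155). I'll move over the red lid and down.

Request:
{"name": "jog_arm", "arguments": {"series": [[0.01, 0.3, 0, 0, 0, 0, 0], [0.01, 0.6, 0, 0, 0, 0, 0], [0.01, 0.735, -0.2, 0, 0, 0, 0], [0.01, 0.735, -0.5, 0, 0, 0, 0], [0.01, 0.735, -0.8, 0, 0, 0, 0], [0.01, 0.735, -1, 0, 0, 0, 0], [0.01, 0.735, -1, 0, 0, 0, 0]]}}

```text
clock: 18.48
eef_pos: [431.8, -110.4, 101.6]
eef_rot: [-3.136, 0.005, 0.538]
wrist_force: [-0.1, -0.3, 0.4]
finger_gap: 94.3
finger_force: 0.0
```

Request:
{"name": "jog_arm", "arguments": {"series": [[0, 0, -0.2, 0, 0, 0, 0], [0, 0, -0.4, 0, 0, 0, 0], [0, 0, -0.4, 0, 0, 0, 0], [0, 0, -0.4, 0, 0, 0, 0]]}}

```text
clock: 18.82
eef_pos: [433.7, -111.1, 58.5]
eef_rot: [-3.141, 0.001, 0.538]
wrist_force: [0.1, -1.0, 0.4]
finger_gap: 93.9
finger_force: 0.0
```

```bash
python3 - <<'E'
from h import *
w=snap("wrist");s=manip.read_state(); print(s["eef_pos"],s["eef_rot"])
print("red",circ(w,(433,-111),110,12),circ(w,(433,-111),110,8))
b=blob(w,(433,-111,40),(0,0,70),(180,90,255),60); print(b,plane(w,*b,40))
E
```

```text
[ 434.14750452 -111.24162985   59.26360425] [ 3.14081880e+00 -6.62872125e-04  5.38139787e-01]
red (array([ 432.99980569, -110.99973447]), np.float64(475.38983022729394)) (array([ 432.0000001, -111.8954894]), np.float64(513.8450882155869))
(280.55062571103525, 257.43799772468714) [ 431.69423027 -111.4706307    40.        ]
```

Request:
{"name": "jog_arm", "arguments": {"series": [[-0.003, 0, -0.146, 0, 0, 0, 0.3], [-0.003, 0, -0.146, 0, 0, 0, 1], [-0.003, 0, -0.146, 0, 0, 0, 1], [-0.003, 0, -0.146, 0, 0, 0, 1], [-0.003, 0, -0.146, 0, 0, 0, 1], [-0.003, 0, -0.146, 0, 0, 0, 1], [-0.003, 0, -0.146, 0, 0, 0, 1], [-0.003, 0, -0.146, 0, 0, 0, 1]]}}

```text
clock: 19.53
eef_pos: [432.9, -110.8, 40.6]
eef_rot: [3.141, -0.0, 0.538]
wrist_force: [-0.6, 0.3, -0.2]
finger_gap: 44.3
finger_force: 0.0
```

Request:
{"name": "jog_arm", "arguments": {"series": [[0, 0, 0, 0, 0, 0, 1], [0, 0, 0, 0, 0, 0, 1], [0, 0, 0, 0, 0, 0, 1], [0, 0, 0, 0, 0, 0, 1], [0, 0, 0, 0, 0, 0, 1]]}}

```text
clock: 19.95
eef_pos: [432.8, -110.8, 40.4]
eef_rot: [3.141, -0.0, 0.538]
wrist_force: [-0.3, -0.7, 2.8]
finger_gap: 32.8
finger_force: 30.0
```

Request:
{"name": "jog_arm", "arguments": {"series": [[0, 0, 0.05, 0, 0, 0, 1], [0, 0, 0.2, 0, 0, 0, 1], [0, 0, 0.5, 0, 0, 0, 1], [0, 0, 0.8, 0, 0, 0, 1], [0, 0, 1, 0, 0, 0, 1]]}}

```text
clock: 20.37
eef_pos: [432.9, -110.8, 163.3]
eef_rot: [3.14, -0.001, 0.538]
wrist_force: [0.5, 0.2, -2.7]
finger_gap: 32.6
finger_force: 30.0
```

Request:
{"name": "jog_arm", "arguments": {"series": [[0.2, 0, 0.3, 0, 0, 0, 1], [0.5, -0.1, 0.4, 0, 0, 0, 1], [0.8, -0.1, 0.4, 0, 0, 0, 1], [1, -0.1, 0.4, 0, 0, 0, 1], [1, -0.1, 0.4, 0, 0, 0, 1], [1, -0.1, 0.4, 0, 0, 0, 1]]}}

```text
clock: 20.87
eef_pos: [552.8, -122.5, 207.3]
eef_rot: [-3.14, 0.002, 0.539]
wrist_force: [-0.8, 0.5, -2.5]
finger_gap: 32.7
finger_force: 30.0
```

```bash
python3 - <<'E'
from h import *
w=snap("wrist");t=snap("top");s=manip.read_state(); print(s["eef_pos"],s["eef_rot"])
for z in (46,56,66): print(z,*[circ(w,TAB["redpot"],D,z) for D in(100,92)])
print("top",*[circ(t,TAB["redpot"],D,56) for D in(100,92)])
print("sauce",*[circ(w,TAB["sauce"],D,80) for D in(160,152)])
cv2.imwrite("pics/w10.png",w["frame"][:,:,::-1])
E
```

```text
[ 551.9793719  -122.64292993  207.96195505] [-3.14061465e+00  9.26535114e-04  5.38511570e-01]
46 (array([ 678.0419916 , -141.48975935]), np.float64(182.20468854878948)) (array([ 683.90286488, -142.79412971]), np.float64(156.9163157323733))
56 (array([ 676.03548772, -139.6457989 ]), np.float64(211.28902308680375)) (array([ 679.99246113, -141.10622081]), np.float64(206.13560874143235))
66 (array([ 676.76313552, -122.01795628]), np.float64(199.53927600852873)) (array([ 676.0621733 , -137.93833572]), np.float64(194.5222559071969))
top (array([ 677.34778896, -131.54607382]), np.float64(33.89646292313956)) (array([ 676.81242441, -135.29843127]), np.float64(32.99197867412842))
sauce (array([662.83886218, 143.36062365]), np.float64(184.98823650958207)) (array([658.23640099, 141.1781725 ]), np.float64(161.97055587917305))
```

View pics/w10.png

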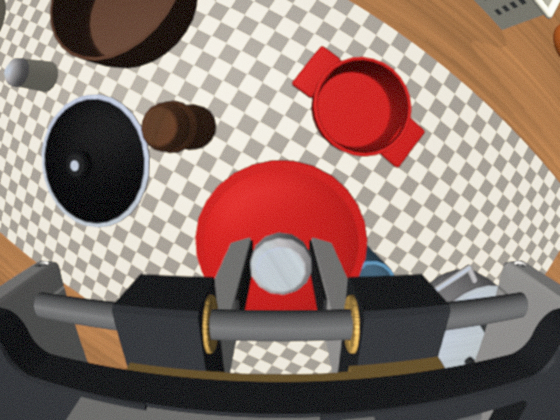

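The red lid hangs level. The red pot's rim is centred near pixel (362,106), though the votes for its outer and inner rims are ambiguous, so I'll fit both circles jointly from two places.

Request:
{"name": "jog_arm", "arguments": {"series": [[0.3, -0.1, 0, 0, 0, 0, 1], [0.4, -0.1, 0, 0, 0, 0, 1], [0.4, -0.1, 0, 0, 0, 0, 1], [0.4, -0.1, 0, 0, 0, 0, 1], [0.4, -0.1, 0, 0, 0, 0, 1]]}}

```text
clock: 21.38
eef_pos: [599.9, -134.7, 208.5]
eef_rot: [-3.141, 0.0, 0.538]
wrist_force: [-0.1, 0.5, -2.0]
finger_gap: 32.9
finger_force: 30.0
```

```bash
cat >> h.py <<'E'
def circ2(c,guess,Ds,z,win=15,lo=25,hi=70):
    """as circ, for the rim's outer and inner circle together"""
    g=cv2.cvtColor(cv2.GaussianBlur(c["frame"],(3,3),0.8),cv2.COLOR_RGB2HSV)
    e=cv2.Canny(g[:,:,2],lo,hi)|cv2.Canny(g[:,:,1],lo,hi)
    v,u=np.nonzero(e); uv=proj(c,[guess[0],guess[1],z]); k=np.hypot(u-uv[0],v-uv[1])<120
    P=np.array([plane(c,a,b,z)[:2] for a,b in zip(u[k],v[k])])
    r=np.arange(-win,win+1.); X,Y=np.meshgrid(r,r); C=np.c_[X.ravel()+guess[0],Y.ravel()+guess[1]]
    q=np.hypot(*(P[None]-C[:,None]).transpose(2,0,1)); s=[np.exp(-((q-D/2)/1.2)**2).sum(1) for D in Ds]
    S=sum(s); w=np.exp((S-S.max())/3); i=S.argmax(); return ((C*w[:,None]).sum(0)/w.sum()).round(1),[int(a[i]) for a in s]
E
python3 - <<'E'
from h import *
w=snap("wrist");t=snap("top");s=manip.read_state(); print(s["eef_pos"],s["eef_rot"])
np.save("wf.npy",w["frame"])
for z in (50,56,62): print(z,circ2(w,TAB["redpot"],(100,92),z),circ2(t,TAB["redpot"],(100,92),z))
for n,D,z in (("steelpot",(150,),78),("sauce",(160,152),80)): print(n,circ2(w,TAB[n],D,z))
# inner bright floor and rim: red region outline of the pot
hsv=cv2.cvtColor(w["frame"],cv2.COLOR_RGB2HSV)
u,v=proj(w,(676,-138,56)).round(); print(u,v)
u,v=int(u),int(v)
print("row V",hsv[v,u-65:u+66:2,2]); print("col V",hsv[max(v-65,0):v+66:2,u,2],max(v-65,0))
print("row H",hsv[v,u-65:u+66:2,1])
E
```

```text
[ 600.05430876 -134.73166213  208.70661482] [ 3.14145766e+00 -8.75658468e-05  5.38408595e-01]
50 (array([ 678. , -141.9]), [171, 270]) (array([ 675.7, -140.4]), [27, 16])
56 (array([ 676.6, -141. ]), [155, 265]) (array([ 675.8, -140.6]), [25, 18])
62 (array([ 674., -145.]), [193, 208]) (array([ 676.7, -141.3]), [28, 16])
steelpot (array([ 544.9, -400.9]), [105])
sauce (array([664., 140.]), [255, 193])
325.0 139.0
row V [176 177 182 181 177 176 177 179 195 218 160  74 156 211 213 216 212 212
 207 211 214 209 208 208 209 206 204 209 210 205 206 210 205 212 208 210
 211 211 212 208 207 210 211 209 207 211 208 212 205 203 158 129 128 120
 120 121 115 162 203 221 191 168 167 171 169 167]
col V [175 179 178 175 171 180 216 220 208 143  57  58  59 118 199 209 212 214
 208 209 207 213 209 208 208 208 210 208 209 207 210 208 207 208 213 207
 207 212 209 202 210 203 208 211 209 207 209 210 198 169 202 207 205 206
 203 199 196 193 197 192 199 194 196 199 200 201] 74
row H [ 22  23  22  24  23  26  22  19  59 185 215 193 219 208 208 200 202 212
 213 204 204 209 212 206 207 219 215 207 209 213 209 211 215 203 213 204
 207 210 208 208 213 210 209 206 208 205 208 203 214 212 220 243 213 219
 206 209 220 208 200  55  23  24  24  27  20  20]
```

```bash
python3 - <<'E'
from h import *
w=snap("wrist")
hsv=cv2.cvtColor(w["frame"],cv2.COLOR_RGB2HSV)
S=cv2.GaussianBlur(hsv[:,:,1],(3,3),0).astype(int)
from scipy.optimize import least_squares
for z in (50,56,62):
    c0=np.array(proj(w,(676.5,-139.5,z))); P=[]
    for a in np.radians(np.arange(0,360,4)):
        if proj(w,(600,-135,40))[1] and np.sin(a)>0.45: continue   # held lid below
        rr=np.arange(35,80,.5); U=c0[0]+rr*np.cos(a); V=c0[1]+rr*np.sin(a)
        s=S[V.round().astype(int).clip(0,419),U.round().astype(int).clip(0,559)]
        i=np.nonzero(s<110)[0]
        if len(i): P.append(plane(w,U[i[0]],V[i[0]],z)[:2])
    P=np.array(P); r=least_squares(lambda p:np.hypot(P[:,0]-p[0],P[:,1]-p[1])-p[2],[676,-139,50],loss="cauchy",f_scale=1).x
    print(z,len(P),r.round(1),(np.hypot(P[:,0]-r[0],P[:,1]-r[1])-r[2]).round(0).astype(int))
E
```

```text
50 58 [ 677.4 -141.6   50.3] [ 0  0  0  4 14 20 19  0  0  0  0  0 -1  0 -1  0  9 21 23 22 21 19 19 19
 20 21 22 23 16  7  0 -1  0  0  0  0  1  0  0  0  0  0  0  0  0  0  0 -1
  0  0  0  0  0  0  0  0  0  0]
56 57 [ 677.4 -140.7   49.2] [ 0  0  0  4 11 20 18  0  0 -1  0  0  0  0  0  9 21 22 21 20 19 19 19 20
 21 22 23 15  6  0  0  0  0  0  0  1  0  0  0  0  0  0  0  0  0  0  0 -1
  0 -1 -1  0  0  0  0  0  0]
62 57 [ 677.  -139.9   48.1] [ 0  0  0  4 12 20 18  0  0  0  0  0  0 -1  0  9 21 22 21 20 18 18 20 20
 21 22 22 13  5  0  0  0  0  0  0  0  0 -1  0  0  0  0  0  0  1  0 -1  0
  0  0  0  0  0  0  0  0  0]
```

Request:
{"name": "jog_arm", "arguments": {"series": [[0.3, -0.03, 0, 0, 0, 0, 1], [0.6, -0.05, 0, 0, 0, 0, 1], [0.64, -0.05, -0.1, 0, 0, 0, 1], [0.64, -0.05, -0.35, 0, 0, 0, 1], [0.64, -0.05, -0.6, 0, 0, 0, 1], [0.64, -0.05, -0.8, 0, 0, 0, 1], [0.64, -0.05, -0.85, 0, 0, 0, 1], [0.64, -0.05, -0.85, 0, 0, 0, 1]]}}

```text
clock: 22.2
eef_pos: [676.6, -140.6, 104.7]
eef_rot: [-3.139, 0.002, 0.538]
wrist_force: [0.0, 0.3, -2.5]
finger_gap: 32.4
finger_force: 30.0
```

Request:
{"name": "jog_arm", "arguments": {"series": [[0, 0, -0.05, 0, 0, 0, 1], [0, 0, -0.1, 0, 0, 0, 1], [0, 0, -0.14, 0, 0, 0, 1], [0, 0, -0.14, 0, 0, 0, 1], [0, 0, -0.14, 0, 0, 0, 1]]}}

```text
clock: 22.62
eef_pos: [677.6, -140.8, 89.8]
eef_rot: [3.141, -0.0, 0.538]
wrist_force: [0.8, 0.4, -2.4]
finger_gap: 32.7
finger_force: 30.0
```

Request:
{"name": "jog_arm", "arguments": {"series": [[0, 0, -0.013, 0, 0, 0, 1], [0, 0, -0.013, 0, 0, 0, 1], [0, 0, -0.013, 0, 0, 0, 0.5], [0, 0, -0.013, 0, 0, 0, 0.5], [0, 0, -0.013, 0, 0, 0, 0.3], [0, 0, -0.013, 0, 0, 0, 0.3], [0, 0, -0.013, 0, 0, 0, 0.3], [0, 0, -0.013, 0, 0, 0, 0.2]]}}

```text
clock: 23.28
eef_pos: [677.6, -140.8, 88.0]
eef_rot: [3.141, -0.0, 0.539]
wrist_force: [-0.3, -0.1, -0.7]
finger_gap: 69.1
finger_force: 0.0
```

Request:
{"name": "jog_arm", "arguments": {"series": [[0, 0, 0.2, 0, 0, 0, 0], [0, 0, 0.5, 0, 0, 0, 0], [0, 0, 0.8, 0, 0, 0, 0], [0, 0, 1, 0, 0, 0, 0], [-0.3, 0.2, 1, 0, 0, 0, 0], [-0.6, 0.5, 1, 0, 0, 0, 0], [-0.9, 0.8, 1, 0, 0, 0, 0], [-1, 1, 1, 0, 0, 0, 0]]}}

```text
clock: 23.95
eef_pos: [558.1, -24.2, 207.9]
eef_rot: [3.142, 0.0, 0.537]
wrist_force: [2.0, 0.6, 0.1]
finger_gap: 93.9
finger_force: 0.0
```

Request:
{"name": "jog_arm", "arguments": {"series": [[-0.3, 0.3, 0, 0, 0, 0, 0], [-0.5, 0.6, 0, 0, 0, 0, 0], [-0.7, 0.8, 0, 0, 0, 0, 0], [-0.7, 0.8, 0, 0, 0, 0, 0], [-0.7, 0.8, 0, 0, 0, 0, 0]]}}

```text
clock: 24.37
eef_pos: [475.4, 72.7, 208.6]
eef_rot: [3.141, -0.001, 0.541]
wrist_force: [0.2, -0.2, -0.3]
finger_gap: 93.6
finger_force: 0.0
```

```bash
python3 - <<'E'
from h import *
w=snap("wrist");t=snap("top"); print(manip.read_state()["eef_pos"])
print("red",circ(w,(677,-141),110,60),circ(t,(677,-139),110,60))
print("black",circ(w,(473,107),170,12),circ(t,(473,107),170,12),circ2(w,(473,107),(170,),12))
print("sauce",circ2(w,TAB["sauce"],(160,152),80),circ2(t,TAB["sauce"],(160,152),80))
E
```

```text
[476.72822681  71.08525761 208.24027588]
red (array([ 676.08487225, -140.37230646]), np.float64(161.6350839889219)) (array([ 676.37638381, -138.17531505]), np.float64(54.65936057572623))
black (array([468.9338385, 104.0039909]), np.float64(355.73792957739386)) (array([484.92596412, 105.28636096]), np.float64(38.757807589647655)) (array([469. , 104.8]), [523])
sauce (array([658., 145.]), [264, 304]) (array([660.4, 144.5]), [95, 98])
```

Request:
{"name": "jog_arm", "arguments": {"series": [[-0.05, 0.2, 0, 0, 0, 0, 0], [-0.05, 0.28, -0.2, 0, 0, 0, 0], [-0.05, 0.28, -0.5, 0, 0, 0, 0], [-0.05, 0.28, -0.6, 0, 0, 0, 0], [-0.05, 0.28, -0.6, 0, 0, 0, 0], [-0.05, 0.28, -0.6, 0, 0, 0, 0]]}}

```text
clock: 24.97
eef_pos: [470.8, 104.2, 135.8]
eef_rot: [-3.141, 0.001, 0.537]
wrist_force: [1.3, -0.2, -0.1]
finger_gap: 94.0
finger_force: 0.0
```

```bash
python3 - <<'E'
from h import *
w=snap("wrist"); print(manip.read_state()["eef_pos"])
print("black",circ(w,(470,105),170,12),circ(w,(470,105),170,8),circ2(w,(470,105),(170,),10))
print("knob px",proj(w,(470,105,44)))
cv2.imwrite("pics/w11.png",w["frame"][:,:,::-1])
E
```

```text
[471.1809506  104.37310825 136.70076129]
black (array([468.95686096, 104.08977713]), np.float64(468.01942721399223)) (array([467.99999965, 104.00994418]), np.float64(539.025167209446)) (array([468. , 104.8]), [774])
knob px [280.16156355 220.71926804]
```

View pics/w11.png

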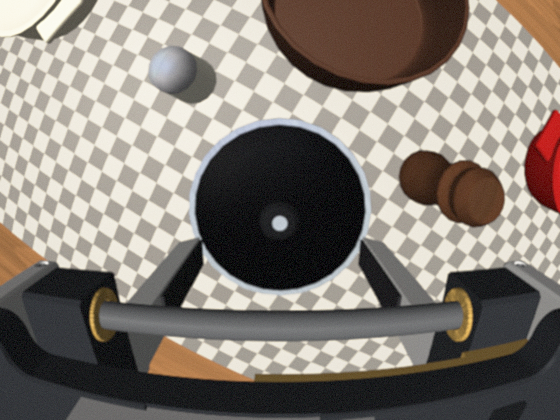

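The black lid's knob is centred between the fingers at (280,223), and the mill at (470,195) is clear of them. I'll descend, grip and lift.

Request:
{"name": "jog_arm", "arguments": {"series": [[-0.02, 0, -0.25, 0, 0, 0, 0], [-0.02, 0, -0.5, 0, 0, 0, 0], [-0.02, 0, -0.7, 0, 0, 0, 0], [-0.02, 0, -0.795, 0, 0, 0, 0], [-0.02, 0, -0.795, 0, 0, 0, 0], [-0.02, 0, -0.795, 0, 0, 0, 1], [-0.02, 0, -0.795, 0, 0, 0, 1], [-0.02, 0, -0.795, 0, 0, 0, 1]]}}

```text
clock: 25.68
eef_pos: [468.8, 105.0, 42.1]
eef_rot: [3.141, -0.002, 0.538]
wrist_force: [0.9, -0.3, -0.4]
finger_gap: 77.0
finger_force: 0.0
```

Request:
{"name": "jog_arm", "arguments": {"series": [[0, 0, 0, 0, 0, 0, 1], [0, 0, 0, 0, 0, 0, 1], [0, 0, 0, 0, 0, 0, 1], [0, 0, 0, 0, 0, 0, 1], [0, 0, 0, 0, 0, 0, 1], [0, 0, 0, 0, 0, 0, 1], [0, 0, 0, 0, 0, 0, 1], [0, 0, 0, 0, 0, 0, 1]]}}

```text
clock: 26.35
eef_pos: [467.8, 105.0, 40.6]
eef_rot: [3.142, -0.0, 0.538]
wrist_force: [0.5, -0.5, 0.7]
finger_gap: 32.5
finger_force: 30.0
```

Request:
{"name": "jog_arm", "arguments": {"series": [[0, 0, 0, 0, 0, 0, 1], [0, 0, 0.05, 0, 0, 0, 1], [0, 0, 0.2, 0, 0, 0, 1], [0, 0, 0.5, 0, 0, 0, 1], [0, 0, 0.8, 0, 0, 0, 1], [0, 0, 1, 0, 0, 0, 1]]}}

```text
clock: 26.85
eef_pos: [468.0, 105.1, 163.7]
eef_rot: [3.141, -0.002, 0.539]
wrist_force: [1.0, 1.2, -3.2]
finger_gap: 33.1
finger_force: 30.0
```

Request:
{"name": "jog_arm", "arguments": {"series": [[0, 0, 0.2, 0, 0, 0, 1], [0, 0, 0.4, 0, 0, 0, 1], [0.1, -0.1, 0.4, 0, 0, 0, 1], [0.3, -0.3, 0.4, 0, 0, 0, 1], [0.4, -0.5, 0.4, 0, 0, 0, 1], [0.4, -0.5, 0.4, 0, 0, 0, 1], [0.4, -0.5, 0.4, 0, 0, 0, 1]]}}

```text
clock: 27.43
eef_pos: [515.7, 44.2, 208.2]
eef_rot: [-3.141, 0.001, 0.537]
wrist_force: [0.1, 0.3, -3.8]
finger_gap: 32.5
finger_force: 30.0
```

```bash
python3 - <<'E'
from h import *
w=snap("wrist");t=snap("top"); print(manip.read_state()["eef_pos"],proj(w,(659,144,80)))
for z in (74,80,86): print(z,circ2(w,(659,144),(160,152),z),circ2(w,(659,144),(160,),z),circ2(w,(659,144),(152,),z),circ2(t,(659,144),(160,152),z))
E
```

```text
[515.29672106  45.38646976 208.420955  ] [267.24698479  18.84199904]
74 (array([663., 145.]), [459, 297]) (array([662.4, 145. ]), [460]) (array([658. , 141.1]), [394]) (array([661.5, 145.3]), [84, 88])
80 (array([662., 142.]), [352, 321]) (array([662.3, 144.6]), [365]) (array([658. , 141.1]), [399]) (array([660.2, 144.2]), [80, 94])
86 (array([662. , 141.1]), [347, 280]) (array([662.1, 141.1]), [347]) (array([658., 142.]), [458]) (array([658.9, 143.4]), [77, 98])
```

Request:
{"name": "jog_arm", "arguments": {"series": [[0.1, 0.1, 0, 0, 0, 0, 1], [0.3, 0.2, 0, 0, 0, 0, 1], [0.4, 0.3, 0, 0, 0, 0, 1], [0.4, 0.3, 0, 0, 0, 0, 1], [0.4, 0.3, 0, 0, 0, 0, 1]]}}

```text
clock: 27.95
eef_pos: [563.3, 82.2, 208.1]
eef_rot: [-3.141, 0.001, 0.54]
wrist_force: [-0.4, -0.2, -4.0]
finger_gap: 32.5
finger_force: 30.0
```

```bash
python3 - <<'E'
from h import *
from scipy.optimize import least_squares
w=snap("wrist"); print(manip.read_state()["eef_pos"])
V=cv2.GaussianBlur(cv2.cvtColor(w["frame"],cv2.COLOR_RGB2GRAY),(3,3),0).astype(int)
for z in (74,80,86):
    c0=np.array(proj(w,(659,144,z))); P=[]
    for a in np.radians(np.arange(0,360,4)):
        if np.sin(a)>0.3: continue
        rr=np.arange(60,150,.5); U=c0[0]+rr*np.cos(a); Y=c0[1]+rr*np.sin(a)
        ok=(U>1)&(U<558)&(Y>1)&(Y<418); s=V[Y[ok].round().astype(int),U[ok].round().astype(int)]
        i=np.nonzero(s>85)[0]
        if len(i): P.append(plane(w,U[ok][i[0]],Y[ok][i[0]],z)[:2])
    P=np.array(P); r=least_squares(lambda p:np.hypot(P[:,0]-p[0],P[:,1]-p[1])-p[2],[659,144,80],loss="cauchy",f_scale=1).x
    r2=least_squares(lambda p:np.hypot(P[:,0]-p[0],P[:,1]-p[1])-80,[659,144],loss="cauchy",f_scale=1).x
    print(z,c0,len(P),r.round(1),r2.round(1),(np.hypot(P[:,0]-r[0],P[:,1]-r[1])-r[2]).round(0).astype(int))
    print(circ2(w,(659,144),(160,152),z))
E
```

```text
[563.08138891  81.63589058 208.30556023]
74 [277.11381703  83.71341441] 48 [662.4 144.3  79.3] [661.7 143.9] [ 0  0  0  0  0  0  0  0  0  0  0  0 -1  0  1  0  0  0 -1  0  0  1  0  0
  0  0  0  0  0  0  0  0  0 -1  0 -1  0  0  0  0  0  0  0  0  0  0  0  0]
(array([662., 144.]), [663, 478])
80 [277.03696804  82.75878362] 48 [661.9 144.   77.6] [659.4 142.3] [ 0  0  0  0  0  0  0  0  0  0  0  0  0  0  0  0  0  0  0 -1  0  1  0  0
  0  0 -1  0  0  0 -1  0  0  0  0  0  0  1  0  0  0  0 -1  0  0  0  0  0]
(array([660., 145.]), [472, 529])
86 [276.95687591  81.76437985] 48 [661.  143.4  76.1] [656.9 140.7] [ 0  0  0  0  0  0  0  0  0 -1  0  0  0  0  1  0  0  0  0  0  0  0 -1  0
  0  0 -1  0  0  0 -1  0  0 -1  1  0  0  0  0  1  0  0  0  0  0 -1  0  0]
(array([656.9, 140.8]), [475, 495])
```

Request:
{"name": "jog_arm", "arguments": {"series": [[0.25, 0.15, 0, 0, 0, 0, 1], [0.5, 0.3, 0, 0, 0, 0, 1], [0.75, 0.45, 0, 0, 0, 0, 1], [0.815, 0.52, -0.1, 0, 0, 0, 1], [0.815, 0.52, -0.35, 0, 0, 0, 1], [0.815, 0.52, -0.6, 0, 0, 0, 1], [0.815, 0.52, -0.68, 0, 0, 0, 1], [0.815, 0.52, -0.68, 0, 0, 0, 1]]}}

```text
clock: 28.67
eef_pos: [660.0, 143.0, 124.4]
eef_rot: [-3.14, 0.005, 0.538]
wrist_force: [-0.3, 0.3, -2.9]
finger_gap: 32.8
finger_force: 30.0
```

Request:
{"name": "jog_arm", "arguments": {"series": [[0, 0, -0.03, 0, 0, 0, 1], [0, 0, -0.06, 0, 0, 0, 1], [0, 0, -0.09, 0, 0, 0, 1], [0, 0, -0.11, 0, 0, 0, 1], [0, 0, -0.11, 0, 0, 0, 1], [0, 0, -0.11, 0, 0, 0, 1]]}}

```text
clock: 29.17
eef_pos: [661.6, 143.4, 114.0]
eef_rot: [3.141, -0.0, 0.538]
wrist_force: [-0.5, -0.2, -4.2]
finger_gap: 32.4
finger_force: 30.0
```

Request:
{"name": "jog_arm", "arguments": {"series": [[0, 0, -0.012, 0, 0, 0, 1], [0, 0, -0.012, 0, 0, 0, 1], [0, 0, -0.012, 0, 0, 0, 0.5], [0, 0, -0.012, 0, 0, 0, 0.5], [0, 0, -0.012, 0, 0, 0, 0.3], [0, 0, -0.012, 0, 0, 0, 0.3], [0, 0, -0.012, 0, 0, 0, 0.3], [0, 0, -0.012, 0, 0, 0, 0.2]]}}

```text
clock: 29.83
eef_pos: [661.6, 143.4, 112.4]
eef_rot: [3.142, -0.0, 0.538]
wrist_force: [-0.9, 0.1, -0.4]
finger_gap: 69.6
finger_force: 0.0
```

Request:
{"name": "jog_arm", "arguments": {"series": [[0, 0, 0.2, 0, 0, 0, 0], [0, 0, 0.5, 0, 0, 0, 0], [0, 0, 0.8, 0, 0, 0, 0], [0, 0, 1, 0, 0, 0, 0], [-0.3, -0.1, 1, 0, 0, 0, 0], [-0.6, -0.2, 1, 0, 0, 0, 0], [-0.9, -0.2, 1, 0, 0, 0, 0], [-1, -0.2, 1, 0, 0, 0, 0]]}}

```text
clock: 30.5
eef_pos: [538.2, 119.0, 232.5]
eef_rot: [-3.141, 0.0, 0.538]
wrist_force: [1.3, 0.2, 0.6]
finger_gap: 93.8
finger_force: 0.0
```

Request:
{"name": "jog_arm", "arguments": {"series": [[-0.3, 0, 0, 0, 0, 0, 0], [-0.6, 0, 0, 0, 0, 0, 0], [-0.9, 0, 0, 0, 0, 0, 0], [-1, 0, 0, 0, 0, 0, 0], [-1, 0, 0, 0, 0, 0, 0], [-1, 0, 0, 0, 0, 0, 0]]}}

```text
clock: 31.0
eef_pos: [421.9, 119.5, 233.0]
eef_rot: [3.141, -0.002, 0.539]
wrist_force: [-0.4, 0.7, -0.3]
finger_gap: 94.3
finger_force: 0.0
```

```bash
python3 - <<'E'
from h import *
t=snap("top");s=snap("side");w=snap("wrist"); print(manip.read_state()["eef_pos"])
for n,p,D,z in (("cream",(557,434),130,70),("steel",(534,-415),150,78),("red",(677,-141),110,60),("black",(661,144),170,84)):
    print(n,"top",circ(t,p,D,z),"side",circ(s,p,D,z))
    print("   z by two views",height(t,s,p,D,z)[-1])
print(circ(w,(661,144),170,84))
k=lambda c,x,y,X,Y:cv2.resize(c["frame"][y:Y,x:X],(400,300))
a=np.hstack([cv2.resize(t["frame"][110:300,80:480],(800,380))]); b=cv2.resize(s["frame"][80:400,40:420],(260,219))
out=np.zeros((600,800,3),np.uint8); out[:380]=a; out[380:599,:260]=b; out[380:,260:560]=cv2.resize(s["frame"][180:250,160:240],(300,220)); out[380:,560:]=cv2.resize(s["frame"][130:190,240:300],(240,220))
cv2.imwrite("pics/end.png",out[:,:,::-1])
E
```

```text
[422.46050519 119.35758914 232.16795973]
cream top (array([558.09254592, 437.58937512]), np.float64(72.84071874934206)) side (array([555.60732166, 433.60154733]), np.float64(83.5228876789507))
   z by two views [556.3 435.3  72.1]
steel top (array([ 533.95735301, -414.01267648]), np.float64(64.67616864854057)) side (array([ 534., -415.]), np.float64(4.12259962247829e-160))
   z by two views [ 533.7 -413.9   78.9]
red top (array([ 676.37135049, -137.92145508]), np.float64(55.18261006107605)) side (array([ 666.85635496, -145.41006785]), np.float64(29.639615643573308))
   z by two views [ 671.3 -141.4   61.1]
black top (array([662.9671788 , 141.67326783]), np.float64(75.5853879330677)) side (array([663.16738818, 137.28368599]), np.float64(70.1069725289711))
   z by two views [661.1 140.3  88.5]
(array([661.00018496, 144.47066817]), np.float64(238.53917979408254))
```

```bash
ls pics | wc -l
```

```text
15
```

All four lids measure level, centred and at the seated height from the fitted circles, so I'm handing in.

```bash
python3 -c "
from cell import manip; print(manip.sign_off())"
```

```text
the job is handed in; nothing more can be done
None
```

I placed all four lids on their own pans and handed the job in at about 31 s; the hand-in gave no verdict, and my last check was by camera measurement only, with the picture budget used up.

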